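# Close and grease the slab roller's bearing block

## Robot

A 6-joint arm with a two-finger parallel gripper is mounted at the origin on the work surface. World frame = base frame: x ahead of the robot, y to its left, z up, the work surface at z = 0. Lengths are in m, angles in degrees, forces in N, time in s.
With the tool pointing down it reaches from about 0.3 to 0.75 m from the base axis. Payload 8.5 kg.
Tool frame: the origin (TCP) lies between the finger pads; the fingertips stand 17 mm ahead of it and the grasp point (between the pads) lies 2 mm behind it; z points along the fingers, y is the direction in which the jaws open and shut (so a half turn about z gives the same grasp; the last joint's range is limited). The gripper opens to 85 mm and grips with 20 to 120 N. Pads are 22 mm wide; open, the fingers measure 114 mm over their backs; the gripper's body (76 mm by 85 mm) begins 54 mm behind the grasp point. The pads swing forward as they close: fully open they stand 13 mm farther back than shut.
Start: joints at [-76.278, 21.807, 74.336, -0, 83.858, -12.336], TCP at [0.242, -0.494, 0.248] pointing down, gripper open.
Joint ranges: [-178.18, 178.18], [-50.72, 133.34], [12.68, 142.11], [-81.47, 261.47], [9.98, 163.14], [-165.26, 165.26]. Speed limits (degrees/s): [136.94, 136.94, 180, 180, 180, 180].

## Interface

Orientations are given as a 3x3 rotation matrix whose columns are the frame's x, y, z axes.
In Python, from rig import readout, eyes, env gives the robot as it stands.
- The arm moves only by the tool arm_command, never from a script. Its argument "rows" is text: rows parted by semicolons, each of 7 numbers parted by spaces: the closure, from 0 (fully open) to 1 (shut), then the shift along the tool's x, y, z in mm, then the turn, a rotation vector about the tool's x, y, z in degrees. In form: grip dx dy dz rx ry rz; .... A call has 1 to 5 rows; each row shifts and turns the commanded pose from where the row before left it, along the tool's axes as they then stand; what a row does not reach is not made up. A row lasts 1/12 s, in which the tool goes at most 41.7 mm and 7.16 degrees, less where a joint would pass 70% of its speed; a pose out of reach is approached as far as the arm can. A call with a gripper value outside its range is refused whole. The fingers move at their own pace and stop on an object; "squeeze" is the grip in N (left out, the last holds). Time passes only in rows, so rows that do not move let the fingers close. It gives the time, the measured TCP pose, the force and the opening at its end, in the units of the state.
- readout.observe(): the state, without advancing time (a new reading comes with each control period).
- eyes.get_image(name): name is "scene" or "top"; returns the picture (384x512x3 uint8, red, green, blue); there is no depth.
- eyes.camera_model(name): a dict with "mtx" (3x3 intrinsics, pixels), "view" (4x4, takes a point from world to camera coordinates). Camera axes: x right, y up, looking along -z (the intrinsics and any distortion apply to the point x, -y, -z); pixel columns grow to the right and rows downward; lengths in m; the calibration is good to about 2 mm. A picture is of the moment at which its call begins. camera_model takes no time and is no camera call.
- env.close_job(): hands the job in, once; it reports no verdict.
The state is a dict: "time_s": time; "q": joint angles; "qvel": joint speeds; "joint_efforts": joint torques, N m; "position": TCP position; "tool_rot": TCP orientation; "ft_force": force on the tool from outside, world axes, zero at the start; "wrist_torque": the same for the moment, N m; "grip_width": finger opening in m.
Only numpy, scipy, OpenCV 4.12 (cv2) and the standard library are available. Lean on these libraries where they do the work, as an engineer would, in place of code of your own. Each camera call takes 0.05 s, during which the arm holds its last target. There are 200 camera calls.

## Task

Lower the holed cover plate over the two locating pins of the bearing block until it lies flush, and let go of it. Then take the small push grease gun from its wooden stand, press its open nose squarely onto the tilted grease nipple until the nipple snaps in, and finish while still gripping the gun and holding the nipple pressed in against its spring. Leave the other things on the table where they are.

Things in the scene. Friction and masses are not known exactly. Their poses are not given: they have to be found in the camera images.
- block: Bearing block fixed to the table: dark base 200 (x) x 120 (y) x 14 mm. On its +x half a grey housing 90 x 112, its flat top (the seat) 60 mm above the table with two upright steel pins; on its -x half a lower sloped shoulder with the steel nipple, leaning 0.38 rad from vertical towards the block's -x. Origin: centre of the underside, z up; turned up to 0.4 rad either way.
- seat (a point): Centre of the flat top of the housing, midway between the two pins, at (50, 0, 60) mm in the block's frame; axes as the block's (z up). The pins are 10 mm across, 14 mm high with tapered tips, at 35 mm to either side along y.
- cover: Loose aluminium plate 84 (x) x 110 (y) x 8 mm, 0.25-0.5 kg, flat on the board, turned up to 0.8 rad. Two through holes 12 mm across at x = 0, y = -35 and +35. Dark upright grip bar in its middle: 14 thick (x), 36 long (y), top 44 above the underside. Origin: centre of the underside, z up. Fits the pins either way round; seated, its origin is at the seat, axes in line.
- board: Plywood board 150 x 150 x 12 mm fixed to the table, on which the cover lies at the start. Origin: centre of the underside.
- stand: Wooden stand 80 x 80 x 50 mm, fixed, with an upright hole 30 mm across, 48 mm deep in the middle of its top; the gun hangs in it by its collar. Origin: centre of the underside.
- gun: Loose push grease gun, round, 120 mm long, 0.2 kg: steel nose 26 across at the mouth, 21 behind it, z = 0 to 45; dark collar 42 across, z = 45 to 51; plain aluminium barrel 34 across, z = 51 to 120 (grip here). Origin: centre of the nose's open mouth, z along the axis to the barrel's closed end. At the start upright, collar resting on the stand, mouth 5 mm above the table.
- gun_socket (a point): Floor of the socket in the gun's nose, on the axis 16 mm inside the mouth; axes as the gun's. The socket is 15 mm across, flared to 20 mm at the mouth.
- nipple_tip (a point): Centre of the flat tip of the steel nipple; z is the nipple's axis, out of the block (leaning 0.38 rad from vertical). Head 12 mm across, tip 26 mm beyond the sloped face when not pressed; it moves with the nipple. When the gun is seated the socket floor touches the tip and the gun's z lies along this z.
- nipple (a joint): How far the nipple is pushed in along its axis: 0 out, 0.0065 m at the stop. It gives only above about 12 N, then snaps in as the push needed falls steadily to about 5 N at the stop. It springs back out when let go; snapped in means deeper than 4.5 mm.
- tub: Bystander, loose, leave alone: white lidded glaze tub, 64 across, 75 tall (mm). Origin: on its underside.
- bowl: Bystander, loose, leave alone: small blue-glazed bowl, 96 across, 45 tall (mm). Origin: on its underside.
- beaker: Bystander, loose, leave alone: white ceramic cup without a handle, 66 across, 85 tall (mm). Origin: on its underside.
- spatula: Bystander, loose, leave alone: spatula lying flat (mm). Origin: on its underside.
- wrench: Bystander, loose, leave alone: steel wrench lying flat (mm). Origin: on its underside.
- prop: Bystander, loose, leave alone: terracotta kiln prop, upright cylinder 44 across, 60 tall (mm). Origin: on its underside.
- tile: Bystander, loose, leave alone: square terracotta test tile, 70 x 70 x 9, lying flat (mm). Origin: on its underside.
Things that resemble listed ones, but are neither listed nor needed, are in the scene too. What is shaped like the cover but purple is not meant.

How it is judged (in metres and radians):
On the way, in this order (a step that is already met when the one before it is completed fails the run):
1. the cover lies flush on the seat over both pins, let go (horizontal distance between cover and seat below 0.004 m and z of cover in the frame of seat between -0.002 and 0.0025 m and angle between cover's own z axis and vertical below 0.04 rad and angle between the y axis of cover and the y axis of seat, either way round below 0.12 rad and contact force between the fingers and cover below 0.2 N), for 0.2 s.
2. the gun, held, is on the nipple and the nipple has snapped in (horizontal distance between cover and seat below 0.004 m and z of cover in the frame of seat between -0.002 and 0.0025 m and angle between cover's own z axis and vertical below 0.04 rad and angle between the y axis of cover and the y axis of seat, either way round below 0.12 rad and value of joint nipple above 0.0045 m and contact force between gun and block above 3 N and distance between gun_socket and nipple_tip below 0.005 m and angle between the z axis of gun_socket and the z axis of nipple_tip, either way round below 0.15 rad and contact force between the fingers and gun above 2 N), for 0.3 s.
At the end, for the whole second after the job is handed in: Cover on the seat within 2.5 mm in height, 4 mm sideways, 0.12 rad, fingers off it; the gripper holds the gun, its socket floor within 5 mm of the nipple tip, axes within 0.15 rad, pressing over 3 N, nipple in by over 4.5 mm; the gun touches neither cover nor stand (all of step 2 and contact force between the fingers and cover below 0.2 N and contact force between gun and cover below 0.3 N and contact force between gun and stand below 0.3 N); the arm keeps its last pose, push and grip.
It fails at once if another thing on the table is moved by more than 30 mm (distance of any of tub, bowl, beaker, spatula, wrench, prop, tile from where it was at the start of the episode above 0.03 m).
It also fails if it takes over 66 s, if anything falls off the work surface, if the arm or the gripper's body presses on something with over 40 N, if the wrist force passes 120 N, or if a joint passes its speed limit or range.

## Working session

There is one attempt and no reset: what is moved stays moved. The work goes in short steps, Python scripts to look and compute and a tool call to move; the robot and the scene stay as the last step left them, time stands still between calls to the robot, and variables do not carry over. Pictures are saved under pics/ and viewed, about 8 in all and at most 12, crops included, and the job is handed in when it is done.

Besides the shell and the picture viewer there is one more tool, called after ">>>" by a JSON object that holds its "name" and its "arguments", one argument or row to a line. arm_command: Moves the arm, as the interface text tells. Its arguments: {"type":"object","properties":{"rows":{"type":"string"},"squeeze":{"type":"number"}},"required":["rows"]}

```bash
mkdir -p pics; ls; python3 - <<'E'
from rig import readout, eyes
import cv2,numpy as np,json
for n in ("scene","top"):
    im=eyes.get_image(n); np.save(f"pics/{n}0.npy",im)
    cv2.imwrite(f"pics/{n}0.png",im[:,:,::-1])
    m=eyes.camera_model(n); print(n,{k:np.round(np.array(v),4).tolist() for k,v in m.items()})
a=[cv2.imread(f"pics/{n}0.png") for n in("scene","top")]
print(readout.observe())
E
```

```text
pics
scene {'mtx': [[475.7864, 0.0, 257.1584], [0.0, 475.7864, 193.9903], [0.0, 0.0, 1.0]], 'view': [[0.6166, 0.7872, 0.0095, -0.3466], [-0.5351, 0.4102, 0.7385, 0.1806], [0.5775, -0.4604, 0.6741, -1.8542], [0.0, 0.0, 0.0, 1.0]]}
top {'mtx': [[486.449, 0.0, 250.6002], [0.0, 486.449, 186.7072], [0.0, 0.0, 1.0]], 'view': [[0.0241, -0.9996, 0.0154, 0.0481], [0.9925, 0.0258, 0.1199, -0.4985], [-0.1203, 0.0124, 0.9927, -1.3904], [0.0, 0.0, 0.0, 1.0]]}
{'time_s': 0.1, 'q': array([-7.62776363e+01,  2.18357011e+01,  7.43767434e+01, -2.35911342e-04,
        8.38602668e+01, -1.23355034e+01]), 'qvel': array([-0.06562441, -0.13655292, -0.05242189,  0.01579632, -0.09187659,
       -0.06141375]), 'joint_efforts': array([ 4.99466958e-03, -4.49214864e+01, -2.31660390e+01, -1.12103692e-04,
        3.53246665e-03,  2.02755257e-05]), 'position': array([ 0.24154535, -0.49385855,  0.2478085 ]), 'tool_rot': array([[ 8.98350692e-01,  4.39278888e-01, -3.05017869e-04],
       [ 4.39278913e-01, -8.98349887e-01,  1.23185685e-03],
       [ 2.67115942e-04, -1.24062737e-03, -9.99999195e-01]]), 'ft_force': array([-0.26383826,  1.05330614, -0.27453867]), 'wrist_torque': array([0.01587265, 0.00111684, 0.02131427]), 'grip_width': 0.08555540359082822}
```

View pics/top0.png

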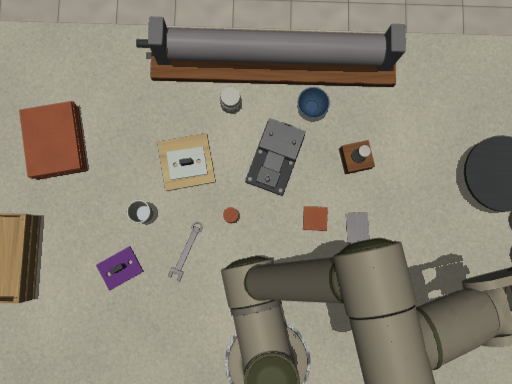

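View pics/scene0.png

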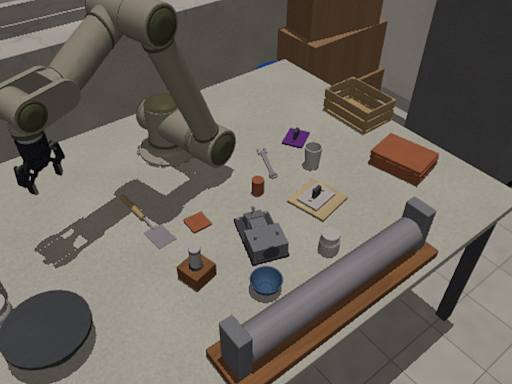

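```bash
python3 - <<'E'
import cv2,numpy as np
t=cv2.imread("pics/top0.png");s=cv2.imread("pics/scene0.png")
a=cv2.resize(t[112:202,150:390],(800,300),interpolation=cv2.INTER_CUBIC)
b=cv2.resize(s[175:290,170:350],(470,300),interpolation=cv2.INTER_CUBIC)
c=cv2.resize(t[115:200,240:312],(254,300),interpolation=cv2.INTER_CUBIC)
cv2.imwrite("pics/crop.png",np.vstack([a,np.hstack([b,c,np.zeros((300,76,3),np.uint8)])]))
E
```

```text
(no output)
```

View pics/crop.png

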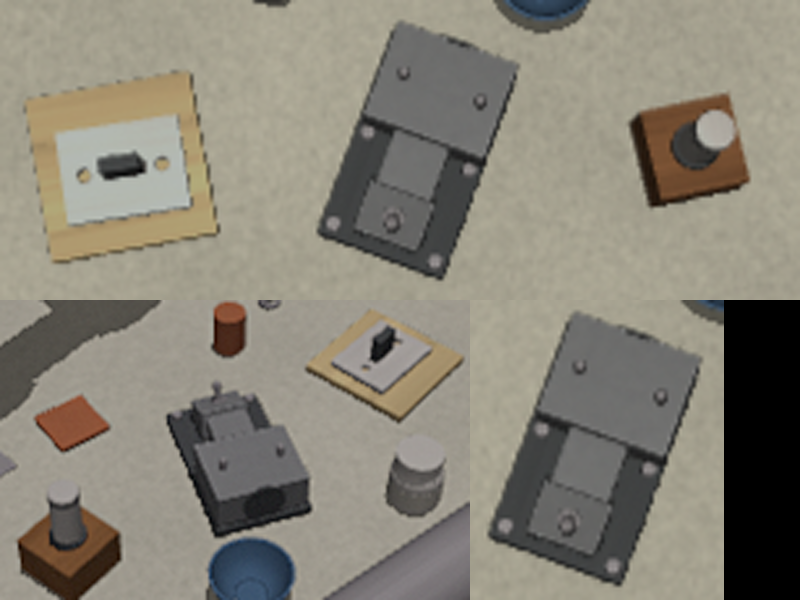

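```bash
cat > h.py <<'E'
import numpy as np,cv2
from rig import readout,eyes
def cast(n,u,v,z):
    m=eyes.camera_model(n);K=np.array(m["mtx"]);V=np.array(m["view"])
    d=np.linalg.inv(K)@[u,v,1];d=d*[1,-1,-1];R=V[:3,:3];c=-R.T@V[:3,3];d=R.T@d
    return c+d*(z-c[2])/d[2]
def proj(n,p):
    m=eyes.camera_model(n);K=np.array(m["mtx"]);V=np.array(m["view"])
    q=V[:3,:3]@np.array(p)+V[:3,3];q=K@(q*[1,-1,-1]);return q[:2]/q[2]
def two(p1,p2):  # triangulate scene px, top px
    A=[];b=[]
    for n,p in(("scene",p1),("top",p2)):
        a=cast(n,*p,0);c=cast(n,*p,1);d=(c-a)/np.linalg.norm(c-a);P=np.eye(3)-np.outer(d,d);A.append(P);b.append(P@a)
    x=np.linalg.lstsq(np.vstack(A),np.hstack(b),rcond=None)[0]
    return x,[np.linalg.norm(P@x-q) for P,q in zip(A,b)]
def blob(mask,near):
    n,l,s,c=cv2.connectedComponentsWithStats(mask.astype(np.uint8))
    i=1+np.argmin(np.hypot(*(c[1:]-near).T)+1e3*(s[1:,4]<4));return l==i,c[i],s[i,4]
E
python3 - <<'E'
from h import *
t=cv2.imread("pics/top0.png");s=cv2.imread("pics/scene0.png")
np.set_printoptions(precision=4,suppress=True)
hsv=cv2.cvtColor(t,cv2.COLOR_BGR2HSV);hs=cv2.cvtColor(s,cv2.COLOR_BGR2HSV)
# cover
m=(hsv[:,:,1]<50)&(hsv[:,:,2]>150); m[:, :168]=0;m[:,212:]=0
b,c,a=blob(m,(187,162)); r=cv2.minAreaRect(cv2.findContours(b.astype(np.uint8),0,2)[0][0]);print("cover",c,a,r)
P=[cast("top",*p,.02)[:2] for p in cv2.boxPoints(r)];print(np.mean(P,0),[ (np.linalg.norm(P[i]-P[i-1]),np.degrees(np.arctan2(*(P[i]-P[i-1])[::-1]))) for i in range(4)])
# board
m=(hsv[:,:,1]>50)&(hsv[:,:,0]<30)&(hsv[:,:,2]>120)
b,c,a=blob(m,(187,162)); r=cv2.minAreaRect(cv2.findContours(b.astype(np.uint8),0,2)[0][0])
P=[cast("top",*p,.012)[:2] for p in cv2.boxPoints(r)];print("board",np.mean(P,0),[ (np.linalg.norm(P[i]-P[i-1]),np.degrees(np.arctan2(*(P[i]-P[i-1])[::-1]))) for i in range(2)])
# block
m=(hsv[:,:,1]<45)&(hsv[:,:,2]<118)
b,c,a=blob(cv2.morphologyEx(m.astype(np.uint8),cv2.MORPH_CLOSE,np.ones((5,5))),(275,157));print("block",c,a)
g=t[:,:,1].astype(float)
for nm,(u,v),z in (("pinL",(271.2,133.9),.074),("pinR",(294.3,142.3),.074),("holeL",(175.2,164.5),.02),("holeR",(198.6,160.9),.02),("nip",(267.5,178),.06),("b1",(250,178.6),.018),("b2",(281,190),.018),("b3",(260.5,151.5),.018),("b4",(291,163),.018)):
    u0,v0=int(round(u)),int(round(v));w=g[v0-3:v0+4,u0-3:u0+4];d=np.abs(w-np.median(w));d[d<.35*d.max()]=0
    yy,xx=np.mgrid[v0-3:v0+4,u0-3:u0+4];pu,pv=(d*xx).sum()/d.sum(),(d*yy).sum()/d.sum()
    print(nm,round(pu,2),round(pv,2),cast("top",pu,pv,z))
# gun top
m=(hsv[:,:,1]<45)&(hsv[:,:,2]>165);b,c,a=blob(m,(364.8,151));print("gun",c,a,cast("top",*c,.125))
m=(hs[:,:,1]<45)&(hs[:,:,2]>165);b,c,a=blob(m,(194,249));print("gunS",c,a,cast("scene",*c,.125))
# stand
m=(hsv[:,:,1]>100)&(hsv[:,:,0]<20);b,c,a=blob(m,(357,156));print("stand",c,a,cast("top",*c,.05))
gs=s[:,:,1].astype(float)
print(gs[232:242,250:262].astype(int)); print(gs[228:240,272:284].astype(int))
E
```

```text
cover [186.3843 162.5652] 890 ((186.1444854736328, 162.43931579589844), (27.826465606689453, 37.40607452392578), 81.25383758544922)
[0.5656 0.2522] [(np.float64(0.08324356499161414), np.float64(11.140659149615606)), (np.float64(0.11034830164219116), np.float64(-79.5145522885224)), (np.float64(0.08345457198220052), np.float64(-169.36743775782094)), (np.float64(0.10961087617981781), np.float64(100.37244876359327))]
board [0.5696 0.2552] [(np.float64(0.1517896969522458), np.float64(12.474037170435695)), (np.float64(0.1512911842927081), np.float64(-78.17067452353244))]
block [275.1221 156.7046] 2793
pinL 270.74 134.04 [0.6453 0.007  0.074 ]
pinR 293.57 142.8 [ 0.6215 -0.0589  0.074 ]
holeL 173.89 163.86 [0.5603 0.2882 0.02  ]
holeR 197.65 159.93 [0.5739 0.2187 0.02  ]
nip 267.72 178.96 [0.517  0.0124 0.06  ]
b1 249.43 178.6 [0.5225 0.0644 0.018 ]
b2 280.81 190.45 [ 0.4897 -0.0288  0.018 ]
b3 260.21 150.8 [0.6067 0.0344 0.018 ]
b4 291.45 162.77 [ 0.5732 -0.059   0.018 ]
gun [364.2184 150.6552] 87 [ 0.5938 -0.249   0.125 ]
gunS [201.  250.5] 4 [ 0.616  -0.2392  0.125 ]
stand [354.7881 158.
[... 459 characters left out ...]
05  89  88  96 110 109 109 107 107]
 [111 107 108 108 112 112 109 109 108 106 106 107]]
[[106 107 107 107 105 106 107 103 104 131 162 160]
 [107 106 105 106 109 111 108 106 102 118 151 161]
 [107 106 104 103 107 121 110 107 104 105 132 161]
 [108 107 108  96  84 108  99 101 108 104 120 151]
 [107 109 108  94  54  68  73  97 108 105 104 133]
 [106 106 109  95  49  56  68  98 109 103 101 118]
 [106 104 108 101  68  58  81 103 108 103 103 105]
 [105 106 105 105  95  89 100 111 106 108 107 105]
 [106 106 105 108 106 107 107 106 106 106 104 103]
 [105 106 107 106 105 104 106 105 107 107 107 104]
 [107 106 106 107 105 105 104 104 106 108 106 106]
 [107 106 106 106 107 106 105 105 106 107 108 107]]
```

```bash
cat >> h.py <<'E'
from scipy.spatial.transform import Rotation as Ro
def down(h): c,s=np.cos(np.radians(h)),np.sin(np.radians(h));return np.array([[-s,c,0],[c,s,0],[0,0,-1]])
def plan(p,R,N,o=None):
    o=o or readout.observe();R0=o["tool_rot"];r=Ro.from_matrix(R0.T@R).as_rotvec()/N
    S=sum(Ro.from_rotvec(r*k).as_matrix() for k in range(N));d=np.linalg.solve(S,R0.T@(np.array(p)-o["position"]))
    print("N",N,"row mm",np.round(d*1e3,1),"deg",np.round(np.degrees(r),2))
    return d,r
E
python3 -c "
from h import *
plan([.5665,.253,.15],down(11),25)
print(two((253.1,208.3),(267.7,178.5)))"
```

```text
N 25 row mm [34.9 -2.7  3.9] deg [-0. -0. -3.]
(array([0.519204  , 0.01408459, 0.06184699]), [np.float64(0.001831688965675545), np.float64(0.0018316889656756381)])
```

>>> {"name": "arm_command", "arguments": {
  "rows": "0 35 -2.7 3.9 0 0 -3;0 35 -2.7 3.9 0 0 -3;0 35 -2.7 3.9 0 0 -3;0 35 -2.7 3.9 0 0 -3;0 35 -2.7 3.9 0 0 -3"
}}

```text
time_s: 0.52
position: [0.3835, -0.3889, 0.2282]
tool_rot: [[0.753, 0.659, -0.0], [0.659, -0.753, 0.001], [0.0, -0.001, -1.0]]
ft_force: [0.1, 0.2, -0.7]
grip_width: 0.0852
```

>>> {"name": "arm_command", "arguments": {
  "rows": "0 35 -2.7 3.9 0 0 -3;0 35 -2.7 3.9 0 0 -3;0 35 -2.7 3.9 0 0 -3;0 35 -2.7 3.9 0 0 -3;0 35 -2.7 3.9 0 0 -3"
}}

```text
time_s: 0.93
position: [0.4923, -0.2516, 0.2088]
tool_rot: [[0.556, 0.831, -0.0], [0.831, -0.556, 0.0], [0.0, -0.001, -1.0]]
ft_force: [0.8, 0.1, 0.7]
grip_width: 0.0856
```

>>> {"name": "arm_command", "arguments": {
  "rows": "0 35 -2.7 3.9 0 0 -3;0 35 -2.7 3.9 0 0 -3;0 35 -2.7 3.9 0 0 -3;0 35 -2.7 3.9 0 0 -3;0 35 -2.7 3.9 0 0 -3"
}}

```text
time_s: 1.35
position: [0.5617, -0.0909, 0.1892]
tool_rot: [[0.322, 0.947, -0.001], [0.947, -0.322, 0.0], [0.0, -0.001, -1.0]]
ft_force: [-0.2, 0.5, 0.5]
grip_width: 0.0853
```

>>> {"name": "arm_command", "arguments": {
  "rows": "0 35 -2.7 3.9 0 0 -3;0 35 -2.7 3.9 0 0 -3;0 35 -2.7 3.9 0 0 -3;0 35 -2.7 3.9 0 0 -3;0 35 -2.7 3.9 0 0 -3"
}}

```text
time_s: 1.77
position: [0.5872, 0.0822, 0.1697]
tool_rot: [[0.066, 0.998, -0.001], [0.998, -0.066, 0.0], [-0.0, -0.001, -1.0]]
ft_force: [0.4, 0.2, -0.5]
grip_width: 0.0852
```

>>> {"name": "arm_command", "arguments": {
  "rows": "0 35 -2.7 3.9 0 0 -3;0 35 -2.7 3.9 0 0 -3;0 35 -2.7 3.9 0 0 -3;0 35 -2.7 3.9 0 0 -3;0 0 0 0 0 0 0"
}}

```text
time_s: 2.18
position: [0.573, 0.2255, 0.1535]
tool_rot: [[-0.148, 0.989, -0.003], [0.989, 0.148, 0.001], [0.001, -0.002, -1.0]]
ft_force: [0.8, 0.1, 0.5]
grip_width: 0.0855
```

```bash
python3 -c "
from h import *
o=readout.observe();print(o['time_s'],o['position'],o['q'],o['ft_force'])
plan([.5665,.253,.042],down(11),4)
plan([.5665,.253,.042],down(11),1)
im=eyes.get_image('top');cv2.imwrite('pics/t1.png',im[:,:,::-1]);c=im[100:240,120:340,::-1];cv2.imwrite('pics/t1c.png',cv2.resize(c,(770,490),interpolation=2))"
```

```text
2.1833 [0.57304505 0.22547559 0.15346926] [10.44297962 32.8187676  71.67249288  0.09157768 75.63811666  1.90418104] [0.79444381 0.11474068 0.47020933]
N 4 row mm [ 7.  -0.4 27.9] deg [-0.03 -0.02 -0.62]
N 1 row mm [ 28.   -2.1 111.5] deg [-0.13 -0.09 -2.48]
```

>>> {"name": "arm_command", "arguments": {
  "rows": "0 7 -0.5 22 0 0 -0.6;0 7 -0.5 22 0 0 -0.6;0 7 -0.5 22 0 0 -0.6;0 7 -0.5 15 0 0 -0.6;0 0 0 0 0 0 0"
}}

```text
time_s: 2.65
position: [0.5672, 0.2471, 0.0704]
tool_rot: [[-0.181, 0.983, -0.006], [0.983, 0.181, -0.001], [-0.0, -0.006, -1.0]]
ft_force: [-0.8, -0.0, -0.5]
grip_width: 0.0856
```

```bash
python3 -c "
from h import *
plan([.5665,.253,.042],down(11),1)
im=eyes.get_image('scene');a=im[130:250,240:400,::-1];a=cv2.resize(a,(790,592),interpolation=2)
cv2.imwrite('pics/s2.png',a)"
```

```text
N 1 row mm [ 6.   0.6 28.4] deg [-0.36  0.01 -0.55]
```

View pics/s2.png

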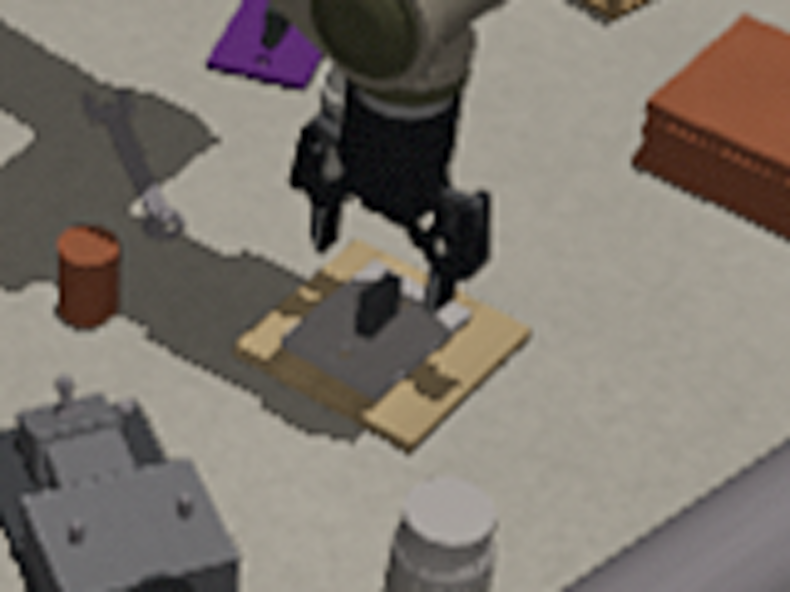

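The gripper straddles the bar (bar at crop px ~(378,305), fingers at (325,240) and (440,300)). Descend and close.

>>> {"name": "arm_command", "arguments": {
  "rows": "0 3 0.3 10 0 0 -0.5;0 3 0.3 10 0 0 0;0 0 0 5 0 0 0;0 0 0 0 0 0 0;0 0 0 0 0 0 0"
}}

```text
time_s: 3.12
position: [0.5683, 0.2533, 0.0487]
tool_rot: [[-0.19, 0.982, -0.0], [0.982, 0.19, -0.0], [-0.0, -0.0, -1.0]]
ft_force: [-0.2, 0.4, 0.4]
grip_width: 0.0854
```

>>> {"name": "arm_command", "arguments": {
  "rows": "1 0 0 0 0 0 0;1 0 0 0 0 0 0;1 0 0 0 0 0 0;1 0 0 0 0 0 0;1 0 0 0 0 0 0",
  "squeeze": 60
}}

```text
time_s: 3.53
position: [0.5683, 0.2535, 0.0489]
tool_rot: [[-0.19, 0.982, 0.0], [0.982, 0.19, 0.0], [0.0, 0.0, -1.0]]
ft_force: [0.3, 1.2, 0.9]
grip_width: 0.026
```

>>> {"name": "arm_command", "arguments": {
  "rows": "1 0 0 0 0 0 0;1 0 0 0 0 0 0;1 0 0 0 0 0 0;1 0 0 0 0 0 0;1 0 0 0 0 0 0"
}}

```text
time_s: 3.95
position: [0.568, 0.2535, 0.049]
tool_rot: [[-0.19, 0.982, -0.0], [0.982, 0.19, -0.0], [-0.0, -0.0, -1.0]]
ft_force: [-3.3, -1.0, 5.5]
grip_width: 0.013
```

>>> {"name": "arm_command", "arguments": {
  "rows": "1 0 0 -10 0 0 0;1 0 0 -25 0 0 0;1 0 0 -30 0 0 0;1 0 0 -30 0 0 0;1 0 0 0 0 0 0",
  "squeeze": 80
}}

```text
time_s: 4.37
position: [0.5705, 0.2541, 0.1498]
tool_rot: [[-0.19, 0.982, 0.01], [0.982, 0.19, 0.002], [0.0, 0.01, -1.0]]
ft_force: [1.3, 0.8, -3.0]
grip_width: 0.0121
```

```bash
python3 -c "
from h import *
o=readout.observe();print(o['position'],o['ft_force'],o['grip_width'])
plan([.6334,-.026,.145],down(-19.8),12)"
```

```text
[0.57050569 0.25409919 0.14983525] [ 1.34665266  0.75387135 -2.9717895 ] 0.012106675561242859
N 12 row mm [-23.3   6.6   0.4] deg [ 0.05 -0.02  2.56]
```

>>> {"name": "arm_command", "arguments": {
  "rows": "1 -23.3 6.6 0 0 0 2.57;1 -23.3 6.6 0 0 0 2.57;1 -23.3 6.6 0 0 0 2.57;1 -23.3 6.6 0 0 0 2.57;1 -23.3 6.6 0 0 0 2.57"
}}

```text
time_s: 4.78
position: [0.6128, 0.1401, 0.1425]
tool_rot: [[0.035, 0.999, -0.002], [0.999, -0.035, -0.0], [-0.0, -0.002, -1.0]]
ft_force: [0.0, 1.2, -4.6]
grip_width: 0.0124
```

>>> {"name": "arm_command", "arguments": {
  "rows": "1 -23.3 6.6 0 0 0 2.57;1 -23.3 6.6 0 0 0 2.57;1 -23.3 6.6 0 0 0 2.57;1 -23.3 6.6 0 0 0 2.57;1 -23.3 6.6 0 0 0 2.57"
}}

```text
time_s: 5.2
position: [0.631, 0.0206, 0.1425]
tool_rot: [[0.257, 0.966, -0.002], [0.966, -0.257, 0.0], [-0.0, -0.002, -1.0]]
ft_force: [0.6, 0.2, -4.5]
grip_width: 0.0127
```

>>> {"name": "arm_command", "arguments": {
  "rows": "1 -23.3 6.6 0 0 0 2.57;1 -23.3 6.6 0 0 0 2.57;1 0 0 0 0 0 0;1 0 0 0 0 0 0;1 0 0 0 0 0 0"
}}

```text
time_s: 5.62
position: [0.6308, -0.0263, 0.143]
tool_rot: [[0.34, 0.941, -0.001], [0.941, -0.34, 0.001], [0.0, -0.001, -1.0]]
ft_force: [0.1, 0.6, -5.3]
grip_width: 0.0123
```

```bash
python3 -c "
from h import *
o=readout.observe();print(o['time_s'],o['position'],o['ft_force'],o['grip_width'])
plan([.6334,-.026,.145],down(-19.8),1)
im=eyes.get_image('top');cv2.imwrite('pics/t3.png',im[:,:,::-1]);a=cv2.resize(im[100:200,225:325,::-1],(400,400),interpolation=2)
im=eyes.get_image('scene');cv2.imwrite('pics/s3.png',im[:,:,::-1]);b=cv2.resize(im[170:270,210:310,::-1],(400,400),interpolation=2)
cv2.imwrite('pics/v3.png',np.hstack([a,b]))"
```

```text
5.6167 [ 0.63078687 -0.02632092  0.14296376] [ 0.08152783  0.62633857 -5.30023281] 0.012349712864722038
N 1 row mm [ 1.2  2.3 -2. ] deg [-0.08 -0.01 -0.06]
```

View pics/v3.png

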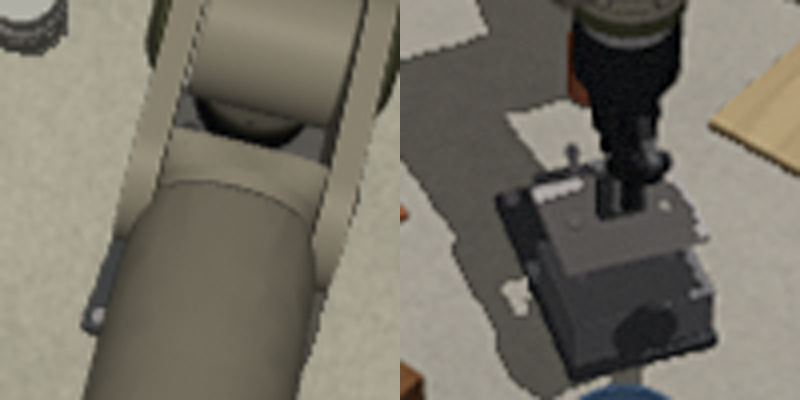

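```bash
python3 - <<'E'
from h import *
np.set_printoptions(precision=4,suppress=True)
s=cv2.imread("pics/s3.png")[:,:,1].astype(int);s0=cv2.imread("pics/scene0.png")[:,:,1].astype(int)
print(s[220:231,248:261]);print(s[216:227,270:283])
print("pins proj tip", proj("scene",(.6453,.007,.074)),proj("scene",(.6215,-.0589,.074)),"base",proj("scene",(.6453,.007,.06)),proj("scene",(.6215,-.0589,.06)))
o=readout.observe();p=o["position"];y=np.array([.339,.941,0]);c=p-[0,0,.029]
print("holes expected",proj("scene",c+.035*y),proj("scene",c-.035*y))
print(s0[196:212,245:262])
E
```

```text
[[77 79 83 83 83 83 84 85 83 87 76 14 29]
 [85 84 84 85 85 82 84 83 85 88 76 22 30]
 [82 85 83 85 82 82 81 82 83 85 76 14 32]
 [84 85 81 84 87 87 89 85 85 89 77 30 28]
 [83 85 84 86 87 90 90 85 84 86 82 63 25]
 [87 84 83 78 85 96 92 84 82 86 87 83 67]
 [88 85 84 78 78 83 83 79 81 84 86 84 87]
 [89 85 85 82 77 71 73 79 83 83 83 82 84]
 [84 86 87 84 84 86 81 85 83 84 83 83 80]
 [82 85 82 82 83 84 82 81 80 84 82 82 83]
 [77 87 82 84 80 82 83 82 82 82 84 84 83]]
[[ 23  49  67  69  77  86  82  73  98 148 166 160 159]
 [ 39  70  93  87  87  84  83  81  75  99 146 163 159]
 [ 40  69  89  85  84  87  87  83  81  73 117 167 161]
 [ 35  63  89  83  79  83  87  81  78  78 100 148 166]
 [ 33  61  88  81  89 122 122  86  74  81  76  99 150]
 [ 33  61  87  81  95 135 144 110  76  85  79  76  98]
 [ 45  68  88  84  86 100 113 104  82  84  85  82  73]
 [ 74  83  86  84  84  82  81  84  84  85  85  84  78]
 [ 86  87  85  84  86  84  86  84  85  85  85  82  79]
 [ 85  84  84  84  85  84  84  83  83  84  81  84  82]
 [ 84  85  82  83  84  85  85  85  83  83  84  82  80]]
pins proj tip [276.2248 229.533
[... 557 characters left out ...]
152 149 151 151 152 150 152 152 153 155 154 152 150 152 154]
 [149 151 151 152 154 150 151 152 154 153 154 153 153 152 153 155 156]
 [152 154 152 154 156 154 153 154 153 155 155 156 155 153 155 158 158]
 [152 152 150 154 155 156 154 144 147 153 155 154 154 153 154 154 154]
 [150 151 151 152 154 152 136 122 125 137 156 153 151 150 153 154 154]
 [152 154 153 152 154 147 107  95  98 111 149 152 152 151 153 154 155]
 [151 153 152 152 156 147 100  74  82  97 137 153 153 156 157 156 155]
 [153 152 152 153 158 157 133  69  72 106 154 156 148 143 136 135 147]
 [153 151 154 158 160 166 150  87  72 105 143 131 119 108  95  99 134]
 [154 156 156 149 147 146 125  81  79  89  99  90  89  93  93  91 114]]
```

```bash
python3 - <<'E'
from h import *
np.set_printoptions(precision=4,suppress=True,linewidth=160)
s0=cv2.imread("pics/scene0.png");t0=cv2.imread("pics/top0.png")
y=np.array([-.19,.982,0]);c=np.array([.567,.2535,.02])
a=proj("scene",c+.035*y);b=proj("scene",c-.035*y);print("holes exp scene",a,b)
for q in(a,b):
    u,v=np.round(q).astype(int);print(u-5,v-5);print(s0[v-5:v+6,u-5:u+6,0])
for u,v in((271,134),(294,143),(174,164),(198,160)):
    print(u-5,v-5);print(t0[v-5:v+6,u-5:u+6,0])
# scene cover top outline
hs=cv2.cvtColor(s0,cv2.COLOR_BGR2HSV);m=(hs[:,:,1]<40)&(hs[:,:,2]>170);m[:185]=0;m[212:]=0;m[:,:290]=0;m[:,345:]=0
bb,cc,ar=blob(m,(316,197));r=cv2.minAreaRect(cv2.findContours(bb.astype(np.uint8),0,2)[0][0])
h=cv2.approxPolyDP(cv2.convexHull(np.argwhere(bb)[:,::-1].astype(np.int32)),3,True)[:,0];print(ar,h);P=np.array([cast("scene",*p,.02)[:2] for p in h]);print(P,P.mean(0))
E
```

```text
holes exp scene [322.2599 190.0689] [310.2842 200.4069]
317 185
[[120  79 100 115 121 125 111 112 114 119 131]
 [ 75  56  59  65 112 150 132 112 107 109 111]
 [ 58  64  60  40 108 164 153 137 121 110 108]
 [ 66  62  40  34 116 165 158 155 147 137 125]
 [ 63  48  20  28  92 141 148 155 156 153 148]
 [ 46  20  21  23  55  86 108 138 156 154 157]
 [ 26  28  19  60 104 106 109 142 155 155 155]
 [ 26  26  16  78 139 151 148 157 154 155 154]
 [ 26  23  19  97 155 158 156 154 154 154 151]
 [ 15  22  82 144 161 156 155 154 153 152 151]
 [ 19  83 145 162 155 153 154 153 151 150 152]]
305 195
[[150 150 152 150 152 157 144  45  25  25  31]
 [150 150 151 152 153 160 145  29  21  28  23]
 [152 153 152 153 153 148 107  25  19  16  37]
 [151 152 153 152 155 150 127 113  47  61 112]
 [153 153 152 147 136 144 155 157 127 133 151]
 [153 153 149 124  85  93 115 150 160 158 153]
 [155 156 152 129  94  94 112 147 153 152 152]
 [155 160 159 154 141 142 146 155 151 150 149]
 [120 143 155 161 157 155 153 152 150 150 148]
 [ 66  94 125 150 159 155 153 152 149 151 150]
 [ 80  58  75 110 136 153 155 150 150 15
[... 1459 characters left out ...]
77 175 166 167 172 177 178 177]
 [174 177 177 177 177 176 176 175 176 176 176]
 [172 176 177 177 177 177 176 176 177 177 176]]
193 155
[[173 172 172 173 173 173 174 174 175 175 176]
 [175 175 175 174 175 175 177 176 175 175 175]
 [176 175 175 175 174 173 175 175 176 176 177]
 [176 175 175 176 177 159 166 175 177 178 178]
 [172 176 177 166 120  90  99 155 176 178 178]
 [109 173 177 134 112 107 109 128 175 179 179]
 [ 81 171 177 123 114 113 111 125 175 181 180]
 [ 82 172 178 157 119 112 116 155 176 177 178]
 [ 81 170 177 175 167 155 166 175 178 178 178]
 [163 175 177 177 178 174 177 176 177 177 177]
 [176 176 175 176 176 177 177 178 178 178 178]]
3 [[320 195]]
[[0.574  0.2641]] [0.574  0.2641]
```

>>> {"name": "arm_command", "arguments": {
  "rows": "1 1.5 1.8 0 0 0 0;1 1.5 1.8 0 0 0 0;1 1.5 1.8 0 0 0 0;1 0 0 0 0 0 0;1 0 0 0 0 0 0"
}}

```text
time_s: 6.13
position: [0.6378, -0.024, 0.1436]
tool_rot: [[0.34, 0.941, -0.0], [0.941, -0.34, 0.0], [-0.0, -0.0, -1.0]]
ft_force: [-0.1, 0.1, -4.8]
grip_width: 0.0124
```

>>> {"name": "arm_command", "arguments": {
  "rows": "1 0 0 8 0 0 0;1 0 0 8 0 0 0;1 0 0 8 0 0 0;1 0 0 0 0 0 0;1 0 0 0 0 0 0"
}}

```text
time_s: 6.55
position: [0.6373, -0.0243, 0.1188]
tool_rot: [[0.34, 0.94, -0.002], [0.94, -0.34, 0.0], [-0.0, -0.002, -1.0]]
ft_force: [-0.3, 0.7, -3.4]
grip_width: 0.012
```

>>> {"name": "arm_command", "arguments": {
  "rows": "1 0 0 3 0 0 0;1 0 0 3 0 0 0;1 0 0 3 0 0 0;1 0 0 0 0 0 0;1 0 0 0 0 0 0"
}}

```text
time_s: 6.97
position: [0.6376, -0.0243, 0.1106]
tool_rot: [[0.34, 0.94, -0.0], [0.94, -0.34, 0.0], [-0.0, -0.0, -1.0]]
ft_force: [0.2, -0.2, -5.7]
grip_width: 0.0125
```

>>> {"name": "arm_command", "arguments": {
  "rows": "1 0 0 2 0 0 0;1 0 0 2 0 0 0;1 0 0 0 0 0 0;1 0 0 0 0 0 0"
}}

```text
time_s: 7.3
position: [0.6377, -0.0243, 0.1066]
tool_rot: [[0.34, 0.94, -0.0], [0.94, -0.34, -0.0], [-0.0, -0.0, -1.0]]
ft_force: [0.0, -0.0, -4.6]
grip_width: 0.0124
```

>>> {"name": "arm_command", "arguments": {
  "rows": "1 0 0 2 0 0 0;1 0 0 2 0 0 0;1 0 0 0 0 0 0;1 0 0 0 0 0 0"
}}

```text
time_s: 7.63
position: [0.6377, -0.0244, 0.1026]
tool_rot: [[0.34, 0.94, -0.0], [0.94, -0.34, -0.0], [-0.0, -0.0, -1.0]]
ft_force: [0.2, 0.6, -4.6]
grip_width: 0.0124
```

>>> {"name": "arm_command", "arguments": {
  "rows": "1 0 0 2 0 0 0;1 0 0 1.5 0 0 0;1 0 0 1 0 0 0;1 0 0 0 0 0 0;1 0 0 0 0 0 0"
}}

```text
time_s: 8.05
position: [0.6377, -0.0243, 0.0981]
tool_rot: [[0.34, 0.94, -0.0], [0.94, -0.34, 0.0], [-0.0, -0.0, -1.0]]
ft_force: [0.1, -0.9, -5.4]
grip_width: 0.0129
```

>>> {"name": "arm_command", "arguments": {
  "rows": "1 0 0 1 0 0 0;1 0 0 1 0 0 0;1 0 0 0.5 0 0 0;1 0 0 0 0 0 0;1 0 0 0 0 0 0"
}}

```text
time_s: 8.47
position: [0.6378, -0.0243, 0.0971]
tool_rot: [[0.34, 0.94, 0.001], [0.94, -0.34, -0.0], [0.0, 0.001, -1.0]]
ft_force: [-3.5, -0.2, 4.8]
grip_width: 0.0127
```

>>> {"name": "arm_command", "arguments": {
  "rows": "0 0 0 0 0 0 0;0 0 0 0 0 0 0;0 0 0 0 0 0 0;0 0 0 0 0 0 0;0 0 0 0 0 0 0"
}}

```text
time_s: 8.88
position: [0.6378, -0.0243, 0.0957]
tool_rot: [[0.34, 0.94, 0.0], [0.94, -0.34, -0.0], [0.0, 0.0, -1.0]]
ft_force: [0.3, -0.1, 0.1]
grip_width: 0.0722
```

>>> {"name": "arm_command", "arguments": {
  "rows": "0 0 0 -5 0 0 0;0 0 0 -20 0 0 0;0 0 0 -40 0 0 0;0 0 0 -40 0 0 0;0 0 0 0 0 0 0"
}}

```text
time_s: 9.3
position: [0.6402, -0.0247, 0.2096]
tool_rot: [[0.34, 0.94, 0.014], [0.94, -0.34, -0.003], [0.002, 0.014, -1.0]]
ft_force: [0.8, 0.3, 0.8]
grip_width: 0.0854
```

```bash
python3 -c "
from h import *
o=readout.observe();print(o['time_s'],o['position'],o['grip_width'],o['q'])
im=eyes.get_image('scene');cv2.imwrite('pics/s4.png',im[:,:,::-1]);cv2.imwrite('pics/v4.png',cv2.resize(im[190:270,215:315,::-1],(700,560),interpolation=2))
for h in(-19.8,):
  plan([.594,-.249,.21],down(h),9)"
```

```text
9.3 [ 0.6401592  -0.02470307  0.2095907 ] 0.08543615017165694 [-1.27785325e+01  3.22134655e+01  6.30012552e+01  2.80432716e-04
  8.39593779e+01  7.08986243e+00]
N 9 row mm [-25.2   3.7  -0.5] deg [ 0.06 -0.01 -0.01]
```

View pics/v4.png

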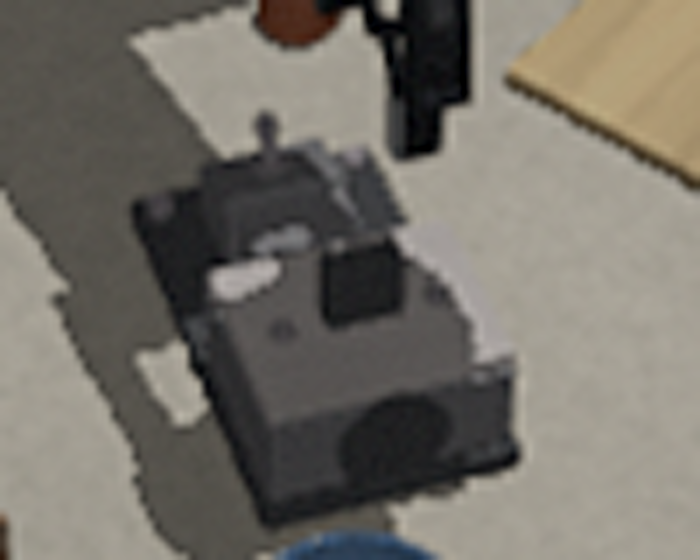

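Both pins show in the cover's holes (crop (283,328), (437,295)); it lies flat on the housing. On to the gun.

>>> {"name": "arm_command", "arguments": {
  "rows": "0 -25.2 3.7 0 0 0 0;0 -25.2 3.7 0 0 0 0;0 -25.2 3.7 0 0 0 0;0 -25.2 3.7 0 0 0 0;0 -25.2 3.7 0 0 0 0"
}}

```text
time_s: 9.77
position: [0.6116, -0.15, 0.1999]
tool_rot: [[0.34, 0.94, -0.001], [0.94, -0.34, 0.001], [0.0, -0.002, -1.0]]
ft_force: [-0.1, -0.3, 0.4]
grip_width: 0.0855
```

>>> {"name": "arm_command", "arguments": {
  "rows": "0 -25.2 3.7 0 0 0 0;0 -25.2 3.7 0 0 0 0;0 -25.2 3.7 0 0 0 0;0 -25.2 3.7 0 0 0 0;0 0 0 0 0 0 0"
}}

```text
time_s: 10.18
position: [0.5906, -0.253, 0.1996]
tool_rot: [[0.344, 0.939, -0.002], [0.939, -0.344, -0.0], [-0.001, -0.001, -1.0]]
ft_force: [0.1, -0.7, 1.2]
grip_width: 0.0854
```

>>> {"name": "arm_command", "arguments": {
  "rows": "0 0 0 15 0 0 0;0 0 0 15 0 0 0;0 0 0 0 0 0 0;0 0 0 0 0 0 0"
}}

```text
time_s: 10.52
position: [0.5916, -0.2484, 0.1699]
tool_rot: [[0.34, 0.94, -0.002], [0.94, -0.34, 0.001], [0.001, -0.002, -1.0]]
ft_force: [-0.2, -0.6, 0.1]
grip_width: 0.0855
```

```bash
python3 -c "
from h import *
plan([.594,-.249,.088],down(-19.8),1)
im=eyes.get_image('scene');cv2.imwrite('pics/s5.png',im[:,:,::-1]);cv2.imwrite('pics/v5.png',cv2.resize(im[180:300,140:260,::-1],(590,590),interpolation=2))"
```

```text
N 1 row mm [ 0.2  2.7 81.9] deg [-0.13 -0.03 -0.07]
```

View pics/v5.png

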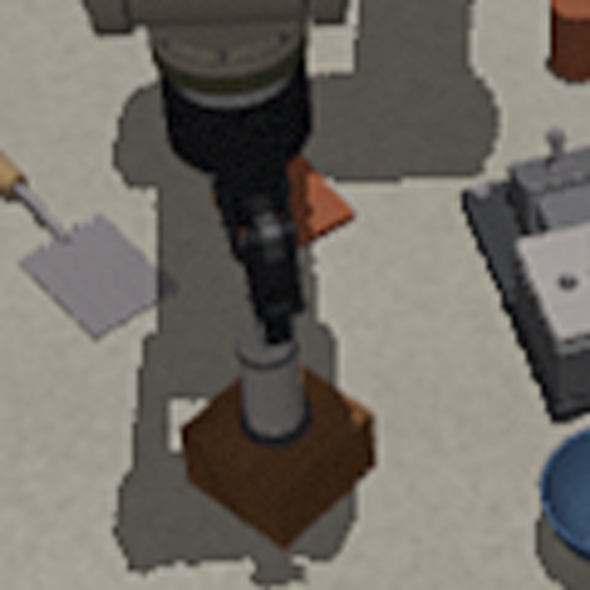

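The gripper hangs centred over the barrel (barrel top at crop (267,350)). Descend and grip.

>>> {"name": "arm_command", "arguments": {
  "rows": "0 0 1.3 20 0 0 0;0 0 1.3 20 0 0 0;0 0 0 20 0 0 0;0 0 0 18 0 0 0;0 0 0 0 0 0 0"
}}

```text
time_s: 10.98
position: [0.5934, -0.2489, 0.0901]
tool_rot: [[0.34, 0.94, -0.004], [0.94, -0.34, 0.003], [0.001, -0.005, -1.0]]
ft_force: [-0.7, 0.8, -0.1]
grip_width: 0.0855
```

>>> {"name": "arm_command", "arguments": {
  "rows": "0 0 0 3 0 0 0;1 0 0 0 0 0 0;1 0 0 0 0 0 0;1 0 0 0 0 0 0;1 0 0 0 0 0 0",
  "squeeze": 90
}}

```text
time_s: 11.4
position: [0.5946, -0.2499, 0.0907]
tool_rot: [[0.34, 0.94, 0.001], [0.94, -0.34, -0.001], [-0.0, 0.002, -1.0]]
ft_force: [0.3, 0.0, -0.1]
grip_width: 0.0389
```

>>> {"name": "arm_command", "arguments": {
  "rows": "1 0 0 0 0 0 0;1 0 0 0 0 0 0;1 0 0 0 0 0 0;1 0 0 0 0 0 0"
}}

```text
time_s: 11.73
position: [0.5947, -0.25, 0.0909]
tool_rot: [[0.34, 0.94, 0.002], [0.94, -0.34, -0.001], [-0.0, 0.002, -1.0]]
ft_force: [0.2, -0.2, 6.7]
grip_width: 0.0326
```

>>> {"name": "arm_command", "arguments": {
  "rows": "1 0 0 -10 0 0 0;1 0 0 -25 0 0 0;1 0 0 -30 0 0 0;1 0 0 -30 0 0 0;1 0 0 -25 0 0 0"
}}

```text
time_s: 12.15
position: [0.5942, -0.2497, 0.2123]
tool_rot: [[0.34, 0.94, 0.001], [0.94, -0.34, -0.001], [-0.0, 0.001, -1.0]]
ft_force: [0.3, -0.4, -1.3]
grip_width: 0.0328
```

```bash
python3 - <<'E'
from h import *
np.set_printoptions(precision=4,suppress=True,linewidth=160)
t0=cv2.imread("pics/top0.png");print(t0[170:188,259:277,0])
for p in ((252.5,206.1),):
  for q in((267.25,177.65),(267.3,178.2)): print(two(p,q))
o=readout.observe();print(o['position'],o['grip_width'],o['ft_force'])
print("pin check", two((255.3,235.3),(293.5,141.5)), two((277.,230.1),(270.6,132.8)))
E
```

```text
[[ 62 100 101 101 102 102 102 101 101 102  97  96 101  84  77  95 110 111]
 [ 96 102 101 101 102 102 102 101 100  99 100  99 101  96  96 100  83  75]
 [ 99 101 101 101 101 103 101 101 101 100 100 100 100 101 102 101  95  93]
 [ 98 101 100 101 101 102 101 101 102 101  99 100 101 100 100 100 100  98]
 [102 101 101 100 101 101  90 105 114 105  99  90  99 100  99  99 100  99]
 [102 101 100 100 101 100  99 114 118 103 113  90  99 100  98  98  98  99]
 [ 99 100 100  99  99 103 113  91  80  68  88 112  91  99  98  98  98  98]
 [ 99 100 100  99 100 104 104  89  98  83  77 117 101  99  99  98  98  97]
 [100 100 101 101 100 101  85 110 116 106  70 115 102  99  99  98  98  98]
 [101 100 102 100 101 100  63 114 118 105  64  90  98  98  98  98  98  99]
 [100 100 100 100 100 100  93  80  83  65  54  92  97  98  99 100  99  98]
 [111 106 101 100  99  99  99  61  56  50  89  97  97  99 100  99  99 101]
 [ 61  58  74  98 105  99  99  93  92  92  99  98  98 100 100  99 100 107]
 [ 61  61  67  56  59  77 100 100 100  99  99  98  99  99 100  99  99  77]
 [ 67  68  68  63  62  46  52  60  82 102 100  97  98  98  99  98  99  52]
 [ 67  69  67  67  68  62  62  63  68  58  73  96 104  99  99  98  82  40]
 [ 59  66  68  67  67  68  68  68  66  61  67  55  58  76  99 101  61  60]
 [ 49  47  53  63  66  70  69  66  65  66  68  61  61  45  51  57  62  66]]
(array([0.5191, 0.0142, 0.0715]), [np.float64(0.00017050453945181116), np.float64(0.00017050453945184233)])
(array([0.518 , 0.0145, 0.0705]), [np.float64(0.00035573843634330375), np.float64(0.00035573843634342816)])
[ 0.5942 -0.2497  0.2123] 0.03277756807337344 [ 0.2554 -0.3594 -1.2607]
pin check (array([ 0.6255, -0.0582,  0.0745]), [np.float64(0.0004844641767508464), np.float64(0.0004844641767513141)]) (array([0.6487, 0.0074, 0.0742]), [np.float64(0.00016267166561173974), np.float64(0.00016267166561186378)])
```

```bash
cat >> h.py <<'E'
xh=np.array([.942,-.3355,0]);zh=np.array([0,0,1.]);sn,cs=np.sin(.38),np.cos(.38)
n=-sn*xh+cs*zh;Y=cs*xh+sn*zh;RN=np.column_stack([np.cross(Y,-n),Y,-n]);tip=np.array([.518,.0158,.0705])
E
python3 -c "
from h import *
plan(tip+n*.126,RN,14);print(tip+n*.126,RN)"
```

```text
N 14 row mm [ 16.  -15.   -0.9] deg [-1.55  0.   -0.02]
[0.47397471 0.03147992 0.18751174] [[ 0.3355      0.87480209  0.34940708]
 [ 0.942      -0.31156699 -0.12444382]
 [ 0.          0.37092047 -0.92866464]]
```

>>> {"name": "arm_command", "arguments": {
  "rows": "1 16 -15 -0.9 -1.55 0 0;1 16 -15 -0.9 -1.55 0 0;1 16 -15 -0.9 -1.55 0 0;1 16 -15 -0.9 -1.55 0 0;1 16 -15 -0.9 -1.55 0 0"
}}

```text
time_s: 12.57
position: [0.5501, -0.148, 0.2105]
tool_rot: [[0.34, 0.932, 0.128], [0.94, -0.337, -0.046], [0.0, 0.136, -0.991]]
ft_force: [0.3, 0.7, -2.0]
grip_width: 0.0323
```

>>> {"name": "arm_command", "arguments": {
  "rows": "1 16 -15 -0.9 -1.55 0 0;1 16 -15 -0.9 -1.55 0 0;1 16 -15 -0.9 -1.55 0 0;1 16 -15 -0.9 -1.55 0 0;1 16 -15 -0.9 -1.55 0 0"
}}

```text
time_s: 12.98
position: [0.5073, -0.0475, 0.2008]
tool_rot: [[0.34, 0.906, 0.252], [0.94, -0.328, -0.091], [0.0, 0.268, -0.963]]
ft_force: [0.8, 0.6, -1.5]
grip_width: 0.0324
```

>>> {"name": "arm_command", "arguments": {
  "rows": "1 16 -15 -0.9 -1.55 0 0;1 16 -15 -0.9 -1.55 0 0;1 16 -15 -0.9 -1.55 0 0;1 16 -15 -0.9 -1.55 0 0;1 0 0 0 0 0 0"
}}

```text
time_s: 13.4
position: [0.4722, 0.0343, 0.1846]
tool_rot: [[0.338, 0.876, 0.346], [0.941, -0.314, -0.124], [-0.0, 0.367, -0.93]]
ft_force: [-0.7, -0.3, -1.9]
grip_width: 0.0323
```

>>> {"name": "arm_command", "arguments": {
  "rows": "1 0 0 0 0 0 0;1 0 0 0 0 0 0"
}}

```text
time_s: 13.57
position: [0.4755, 0.0312, 0.1861]
tool_rot: [[0.34, 0.874, 0.348], [0.94, -0.316, -0.126], [0.0, 0.37, -0.929]]
ft_force: [0.6, -0.2, -2.0]
grip_width: 0.0325
```

```bash
python3 -c "
from h import *
plan(tip+n*.126,RN,1);plan(tip+n*.096,RN,1);o=readout.observe();print(o['ft_force'],o['grip_width'])
print(proj('scene',o['position']+.086*o['tool_rot'][:,2]),proj('scene',tip))
im=eyes.get_image('scene');cv2.imwrite('pics/s6.png',im[:,:,::-1]);a=cv2.resize(im[150:230,215:295,::-1],(400,400),interpolation=2)
im=eyes.get_image('top');cv2.imwrite('pics/t6.png',im[:,:,::-1]);b=cv2.resize(im[130:210,225:305,::-1],(400,400),interpolation=2)
cv2.imwrite('pics/v6.png',np.hstack([a,b]))"
```

```text
N 1 row mm [-0.3 -0.9 -1.9] deg [-0.04  0.1  -0.25]
N 1 row mm [-0.2 -0.9 28.1] deg [-0.04  0.1  -0.25]
[ 0.56297248 -0.16790668 -2.04775422] 0.03249725824471591
[251.49705251 194.97606789] [252.7305743  205.94149306]
```

View pics/v6.png

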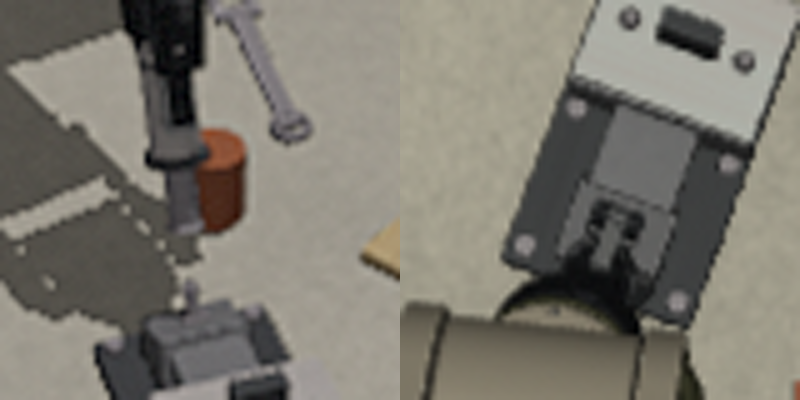

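Gun mouth at scene px ≈(251.2,195.5), predicted (251.5,195.0); nipple tip lies on the gun's axis line. Cover sits flat with both pins through. Advance.

>>> {"name": "arm_command", "arguments": {
  "rows": "1 -0.2 -0.9 10 0 0 -0.2;1 0 0 10 0 0 0;1 0 0 8 0 0 0;1 0 0 4 0 0 0;1 0 0 0 0 0 0"
}}

```text
time_s: 14.08
position: [0.4856, 0.0271, 0.1547]
tool_rot: [[0.338, 0.875, 0.346], [0.941, -0.314, -0.126], [-0.002, 0.368, -0.93]]
ft_force: [-0.5, -0.0, -2.1]
grip_width: 0.0322
```

>>> {"name": "arm_command", "arguments": {
  "rows": "1 0 0 3 0 0 0;1 0 0 3 0 0 0;1 0 0 2 0 0 0;1 0 0 0 0 0 0;1 0 0 0 0 0 0"
}}

```text
time_s: 14.5
position: [0.4882, 0.0266, 0.1481]
tool_rot: [[0.337, 0.875, 0.348], [0.942, -0.313, -0.126], [-0.001, 0.37, -0.929]]
ft_force: [0.1, -0.6, -1.4]
grip_width: 0.0323
```

```bash
python3 -c "
from h import *
plan(tip+n*.070,RN,1);o=readout.observe();print(o['tool_rot'].T@o['ft_force'],o['grip_width'])"
```

```text
N 1 row mm [-0.2  0.7 13.8] deg [-0.07  0.1  -0.06]
[-0.52515974 -0.24470954  1.37788173] 0.03233091851961925
```

>>> {"name": "arm_command", "arguments": {
  "rows": "1 0 0.5 2 0 0 0;1 0 0 2 0 0 0;1 0 0 2 0 0 0;1 0 0 0 0 0 0;1 0 0 0 0 0 0"
}}

```text
time_s: 14.92
position: [0.4906, 0.0257, 0.1425]
tool_rot: [[0.337, 0.875, 0.347], [0.941, -0.313, -0.126], [-0.001, 0.369, -0.929]]
ft_force: [1.2, -1.5, -2.3]
grip_width: 0.032
```

>>> {"name": "arm_command", "arguments": {
  "rows": "1 0 0 2 0 0 0;1 0 0 2 0 0 0;1 0 0 0 0 0 0;1 0 0 0 0 0 0"
}}

```text
time_s: 15.25
position: [0.492, 0.0251, 0.1387]
tool_rot: [[0.337, 0.875, 0.347], [0.941, -0.313, -0.126], [-0.001, 0.369, -0.929]]
ft_force: [0.1, -0.5, -2.7]
grip_width: 0.0323
```

```bash
python3 -c "
from h import *
plan(tip+n*.070,RN,1);o=readout.observe();print(o['tool_rot'].T@o['ft_force'],o['grip_width'])"
```

```text
N 1 row mm [-0.1  0.3  3.6] deg [-0.1   0.11 -0.06]
[-0.38709904 -0.7513082   2.61769785] 0.03226826304246082
```

>>> {"name": "arm_command", "arguments": {
  "rows": "1 0 0 1.5 0 0 0;1 0 0 1 0 0 0;1 0 0 1 0 0 0;1 0 0 0 0 0 0;1 0 0 0 0 0 0"
}}

```text
time_s: 15.67
position: [0.4933, 0.0247, 0.1355]
tool_rot: [[0.337, 0.875, 0.347], [0.941, -0.313, -0.126], [-0.001, 0.369, -0.929]]
ft_force: [-0.4, -0.8, -2.9]
grip_width: 0.0324
```

>>> {"name": "arm_command", "arguments": {
  "rows": "1 0 0 1 0 0 0;1 0 0 1 0 0 0;1 0 0 0 0 0 0;1 0 0 0 0 0 0"
}}

```text
time_s: 16.0
position: [0.4938, 0.0246, 0.1343]
tool_rot: [[0.337, 0.875, 0.348], [0.942, -0.313, -0.126], [-0.001, 0.37, -0.929]]
ft_force: [-6.3, 1.1, 7.4]
grip_width: 0.0323
```

```bash
python3 -c "
from h import *
plan(tip+n*.070,RN,1);o=readout.observe();print(o['tool_rot'].T@o['ft_force'],o['grip_width'])"
```

```text
N 1 row mm [-0.2  0.2 -1.2] deg [-0.05  0.1  -0.05]
[-1.03768989 -3.08830807 -9.20853317] 0.032282201401305076
```

>>> {"name": "arm_command", "arguments": {
  "rows": "1 0 0 1.5 0 0 0;1 0 0 1.5 0 0 0;1 0 0 1.5 0 0 0;1 0 0 1 0 0 0;1 0 0 0 0 0 0",
  "squeeze": 110
}}

```text
time_s: 16.42
position: [0.4958, 0.0239, 0.1291]
tool_rot: [[0.337, 0.875, 0.348], [0.942, -0.313, -0.126], [-0.001, 0.37, -0.929]]
ft_force: [-6.3, 0.4, 7.7]
grip_width: 0.032
```

```bash
python3 -c "
from h import *
plan(tip+n*.070,RN,1);o=readout.observe();print(o['tool_rot'].T@o['ft_force'],o['grip_width'])"
```

```text
N 1 row mm [-0.2  0.2 -6.8] deg [-0.05  0.1  -0.05]
[-1.73357987 -2.81981461 -9.40840091] 0.03203240131985425
```

>>> {"name": "arm_command", "arguments": {
  "rows": "1 0 0 1 0 0 0;1 0 0 1 0 0 0;1 0 0 0 0 0 0;1 0 0 0 0 0 0"
}}

```text
time_s: 16.75
position: [0.4961, 0.0239, 0.1288]
tool_rot: [[0.336, 0.874, 0.35], [0.942, -0.312, -0.126], [-0.001, 0.372, -0.928]]
ft_force: [-19.8, 3.5, 28.0]
grip_width: 0.0318
```

```bash
python3 -c "
from h import *
plan(tip+n*.070,RN,1);o=readout.observe();print(o['tool_rot'].T@o['ft_force'],o['grip_width'])"
```

```text
N 1 row mm [-0.3  0.1 -7.2] deg [ 0.04  0.08 -0.03]
[ -3.39315157  -7.98529281 -33.37462106] 0.03181123652836977
```

>>> {"name": "arm_command", "arguments": {
  "rows": "1 0 0 -0.6 0 0 0;1 0 0 0 0 0 0;1 0 0 0 0 0 0;1 0 0 0 0 0 0;1 0 0 0 0 0 0"
}}

```text
time_s: 17.17
position: [0.496, 0.0239, 0.1289]
tool_rot: [[0.337, 0.875, 0.349], [0.942, -0.312, -0.126], [-0.001, 0.371, -0.929]]
ft_force: [-15.2, 3.8, 22.3]
grip_width: 0.032
```

```bash
python3 -c "
from h import *
plan(tip+n*.070,RN,1);o=readout.observe();print(o['time_s'],o['tool_rot'].T@o['ft_force'],o['grip_width'])
im=eyes.get_image('scene');a=cv2.resize(im[170:270,215:315,::-1],(400,400),interpolation=2)
im=eyes.get_image('top');b=cv2.resize(im[110:210,225:325,::-1],(400,400),interpolation=2)
cv2.imwrite('pics/v7.png',np.hstack([a,b]))"
```

```text
N 1 row mm [-0.3  0.1 -7.1] deg [ 0.01  0.09 -0.04]
17.1667 [ -1.54688555  -6.1982776  -26.52410233] 0.032035937301187443
```

View pics/v7.png

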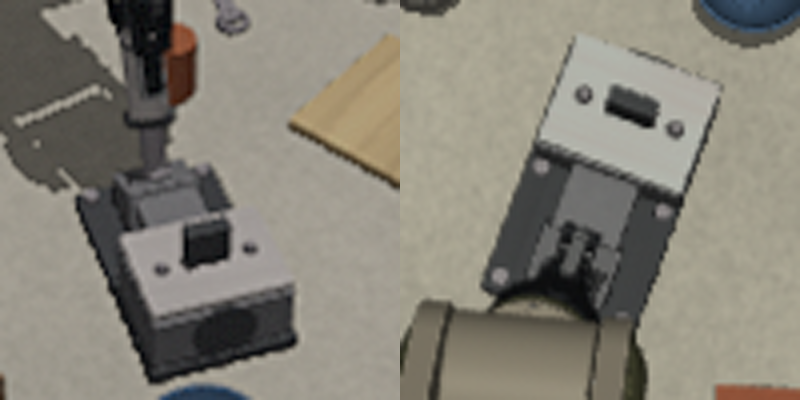

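The gun nose covers the nipple (crop ≈(150,165)) and the cover is flat with both pins through. The push is steady at about 29 N against the stop. Handing in.

```bash
python3 -c "
from rig import env
print(env.close_job())"
```

```text
the job is handed in; nothing more can be done
None
```

I put the cover plate on the two pins and let go of it. I then took the gun from its stand, pressed it onto the nipple and handed the job in while still gripping and pressing. Handing in gave no verdict, so the outcome rests on the checks below.

- **Cover:** It met firm resistance with its underside about 60 mm above the table, which is seat height. After release, both cameras show it lying flat with both pins through its holes.
- **Nipple:** The gun touched the nipple tip at about the predicted depth. It then moved about 6–7 mm at roughly 12 N until it hit a hard stop. I judged it snapped in from that travel and the stop, because the nipple's position can't be read directly.
- **Hold at hand-in:** The reading was about 26 N along the gun axis, or 29 N after allowing for the gun's weight, with about 6 N sideways. By the arm's pose the tool axis was within about 0.1° of my estimate of the nipple's axis. The time was about 17 s.
- **Disagreement on the way:** My first estimate of the pins and cover holes differed between the two cameras by about 4 mm. Re-reading the pixels brought them to within 0.5 mm on the pins, and the cover then went on without jamming.
- **Other things:** I saw no contact with the bystanders, but I did not measure their positions again at the end.

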